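# Slide the loaded gauge-jig sled home past a lock that does not show its state

## Robot

A 6-joint arm with a two-finger parallel gripper is mounted at the origin on the work surface. World frame = base frame: x ahead of the robot, y to its left, z up, the work surface at z = 0. Lengths are in m, angles in degrees, forces in N, time in s.
With the tool pointing down it reaches from about 0.375 to 0.9 m from the base axis. Payload 3.1 kg.
Tool frame: the origin (TCP) lies at the very end of the fingers, on their centre line; the grasp point (between the pads) lies 19 mm behind it; z points along the fingers, y is the line along which they close (so a half turn about z gives the same grasp; the last joint's range is limited). The gripper opens to 87 mm and grips with 3 to 60 N. Pads are 19 mm wide; open, the fingers measure 117 mm over their backs; the gripper's body (75 mm by 190 mm) begins 51 mm behind the grasp point.
Start: joints at [-77.779, 30.224, 82.088, -0, 67.689, -10.227], TCP at [0.239, -0.578, 0.223] pointing down, gripper open.
Joint ranges: [-176.69, 176.69], [-43.24, 126.21], [12.49, 139.97], [-82, 262], [0, 151.66], [-163.58, 163.58]. Speed limits (degrees/s): [159.86, 159.86, 180, 180, 180, 180].

## Interface

Orientations are given as a 3x3 rotation matrix whose columns are the frame's x, y, z axes.
In Python, from rig import bot, imaging gives the robot as it stands.
- The arm moves only by the tool drive_tool, never from a script. Its argument "deltas" is text: rows parted by semicolons, each of 5 numbers parted by spaces: the finger opening in mm, from 0 to 87, then the shift along the world's x, y, z in mm, then the turn about the world's z in rad. In form: jaw dx dy dz twist; .... A call has 1 to 12 rows; each row is the pose to reach, as a shift and turn from the pose commanded when the call began; what a row does not reach only later rows make up. A row lasts 1/10 s, in which the tool goes at most 50 mm and 8.59 degrees, less where a joint would pass 70% of its speed; a pose out of reach is approached as far as the arm can. A call with a gripper value outside its range is refused whole. The fingers move at their own pace and stop on an object; the grip force is fixed at half the most. Time passes only in rows, so rows that repeat a pose let the fingers close. It gives the time, the measured TCP pose, the force, the opening and the grip force at its end, in the units of the state.
- bot.read_state(): the state, without advancing time (a new reading comes with each control period).
- imaging.capture(name): name is "scene" or "top" or "wrist"; returns the picture (420x560x3 uint8, red, green, blue); there is no depth.
- imaging.camera_model(name): a dict with "fx", "fy", "cx", "cy" (pixels), "T" (4x4, takes a point from camera to world coordinates). Camera axes: x right, y down, z forward; pixel columns grow to the right and rows downward; lengths in m; the calibration is good to about 2 mm. A picture is of the moment at which its call begins: read the wrist's pose just before it. camera_model takes no time and is no camera call; for the wrist camera it gives the pose at the moment of the call.
- bot.hand_in(): hands the job in; it is judged then, once.
The state is a dict: "time_s": time; "joint_positions": joint angles; "qvel": joint speeds; "tau": joint torques, N m; "position": TCP position; "tcp_rot": TCP orientation; "force": force on the tool from outside, world axes, zero at the start; "moment": the same for the moment, N m; "opening": opening from 0.0 (shut) to 1.0 (fully open); "grasp_force": force on a finger pad.
Only numpy, scipy, OpenCV 4.12 (cv2) and the standard library are available. Lean on these libraries where they do the work, as an engineer would, in place of code of your own. Each camera call takes 0.05 s, during which the arm holds its last target. There are 200 camera calls.

## Task

Two gauge jigs stand on the bench; slide the sled that carries the black coupling fully home, away from its lock box and against its end stop, and leave the empty spare sled alone. The sled may or may not be locked, and nothing shows it, so push it first before touching the lock: if it runs free, take it home and leave the lock alone; if it stops dead after a few millimetres, push the steel tab on that jig's lock box across to the other end of its slot and slide the sled again.

Things in the scene. Friction and masses are not known exactly. Their poses are not given: they have to be found in the camera images.
- sled (a joint): Travel of the loaded sled, in m: 0 at the lock-box end (where it starts), 0.070 against the end stop (home). It grows along the jig's +x. About 2 N of friction; it stays where it is left. When locked it moves freely for about 8 mm and then stops dead.
- sled_knob (a point): Centre of the upright round black knob (24 mm diameter) on the loaded sled, 74 mm over the table; knob top 94 mm, sled block top 50 mm. Axes are the jig's: +x is the way home, away from the lock box; z up. From 34 mm ahead of the knob the sled carries a black ring-shaped coupling (54 mm across, 34 mm long, axis along x, top at 83 mm), which slips over a steel spigot on the grey end stop.
- bolt (a joint): Lock tab of the loaded jig, in m: 0 to 0.024, the ends of its slot; grows along the jig's +y, starts at or near 0. One end locks the sled, the other frees it; the bolt inside may be fitted either way round, so which is which differs each time. Friction about 2 N; stays where it is left. Move it only while nothing pushes the sled.
- bolt_tab (a point): Centre of the upright flat steel tab on the loaded jig's grey lock box (80 mm along x, 110 mm along y, flat top 52 mm over the table). Tab 36 mm along x, 14 mm along y, 34 mm tall; this point is half-way up, 70 mm over the table. It slides 24 mm across the box along y. Axes are the jig's. It stands 100 mm behind (-x of) the knob's start.
- spare_sled (a joint): Travel of the sled of the spare jig, in m, 0 at the start. The spare jig looks the same, with its own tab and knob, but its sled carries no coupling. Leave it alone.

How it is judged (in metres and radians):
On the way:
1. the loaded sled is tried (moved at least 4 mm) while its lock tab is still where it was (within 5 mm) (value of joint sled above 0.004 m and distance of bolt_tab from where it was at the start of the episode below 0.005 m), for 0.05 s.
At the end, for the whole second after the job is handed in: The loaded sled is home: within 10 mm of its end stop (travel over 60 of 70 mm) and at rest; the spare sled is within 10 mm of its start (value of joint sled above 0.06 m and velocity of joint sled below 0.01 m/s and value of joint spare_sled below 0.01 m); the robot touches nothing.
It fails at once if the spare sled is moved by 10 mm or more (value of joint spare_sled above 0.01 m).
It fails at once if the lock tab is moved although the sled runs free (sled already more than 20 mm along) (value of joint sled above 0.02 m and (velocity of joint bolt above 0.03 m/s or velocity of joint bolt below -0.03 m/s)).
It also fails if it takes over 45 s, if anything falls off the work surface, if the arm or the gripper's body presses on something with over 40 N, if the wrist force passes 120 N, or if a joint passes its speed limit or range.

## Working session

There is one attempt and no reset: what is moved stays moved. The work goes in short steps, Python scripts to look and compute and a tool call to move; the robot and the scene stay as the last step left them, time stands still between calls to the robot, and variables do not carry over. Pictures are saved under pics/ and viewed, at most 10 in all, crops included, and the job is handed in when it is done.

Besides the shell and the picture viewer there is one more tool, called after "Emit:" by a JSON object that holds its "op" and its "data". drive_tool: Moves the arm, as the interface text tells. Its arguments: {"type":"object","properties":{"deltas":{"type":"string"}},"required":["deltas"]}

```bash
mkdir -p pics
python3 - <<'E'
from rig import bot, imaging
import cv2,numpy as np
for n in("scene","top"):
    im=imaging.capture(n); cv2.imwrite(f"pics/{n}0.png",im[:,:,::-1])
    m=imaging.camera_model(n); print(n,m["fx"],m["cx"],m["cy"],np.round(m["T"],3).tolist())
s=bot.read_state();print(s["time_s"],s["position"],np.round(s["tcp_rot"],2).tolist())
E
```

```text
scene 396.8329493765484 289.90752200524383 209.3887454736203 [[0.88, 0.379, -0.285, 0.707], [0.475, -0.697, 0.537, -0.333], [0.005, -0.608, -0.794, 0.618], [0.0, 0.0, 0.0, 1.0]]
top 485.0875867997283 275.85498184185565 207.1085036566948 [[-0.011, -0.991, 0.132, 0.413], [-1.0, 0.014, 0.026, 0.01], [-0.028, -0.132, -0.991, 0.803], [0.0, 0.0, 0.0, 1.0]]
0.1 [ 0.23853799 -0.5770035   0.22168835] [[0.92, 0.38, -0.0], [0.38, -0.92, 0.0], [0.0, -0.0, -1.0]]
```

View pics/top0.png

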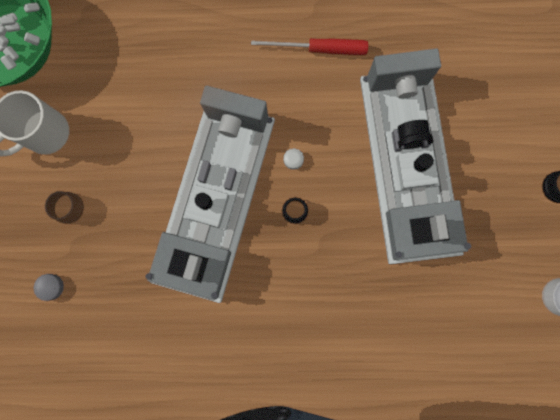

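View pics/scene0.png

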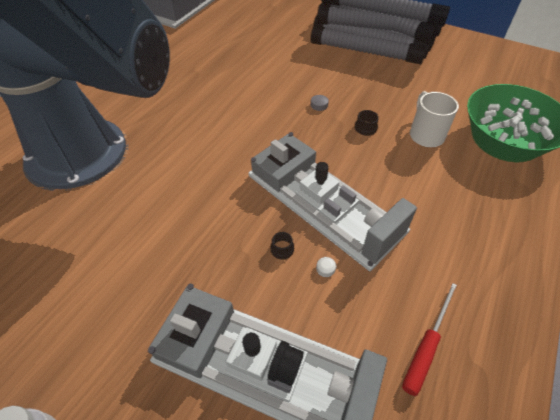

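The top view shows the loaded jig on the right: knob at about (424,162), coupling at (413,135), tab at (439,228) at the right end of its slot, end stop at (404,70). The spare jig is on the left. The scene view shows the loaded jig in front, with its knob at (252,344).

```bash
cat > h.py <<'E'
import numpy as np,cv2
from rig import bot,imaging
def ray(n,uv):
    m=imaging.camera_model(n);T=np.array(m["T"])
    d=T[:3,:3]@np.array([(uv[0]-m["cx"])/m["fx"],(uv[1]-m["cy"])/m["fy"],1]);return T[:3,3],d
def plane(n,uv,z):
    o,d=ray(n,uv);return o+d*(z-o[2])/d[2]
def tri(a,b):
    A=np.zeros((3,3));c=np.zeros(3)
    for n,uv in(a,b):
        o,d=ray(n,uv);d=d/np.linalg.norm(d);P=np.eye(3)-np.outer(d,d);A+=P;c+=P@o
    return np.linalg.solve(A,c)
def blobs(im,box,thr=40):
    x0,y0,x1,y1=box
    k=(im[y0:y1,x0:x1].max(2)<thr).astype(np.uint8)
    n,l,s,c=cv2.connectedComponentsWithStats(k,connectivity=4)
    return [(np.round(c[i]+[x0,y0],1).tolist(),s[i].tolist()) for i in range(1,n) if s[i][4]>60]
E
python3 - <<'E'
from h import *
t=cv2.imread("pics/top0.png");s=cv2.imread("pics/scene0.png")
for thr in(25,40): print(thr,blobs(t,(380,100,460,250),thr),blobs(s,(150,280,330,400),thr))
a=cv2.resize(t[40:270,350:480],None,fx=2.6,fy=2.6,interpolation=2)
b=cv2.resize(s[280:420,140:330],None,fx=2.3,fy=2.3,interpolation=2)
o=np.zeros((598,790,3),np.uint8);o[:a.shape[0],:a.shape[1]]=a;o[:b.shape[0],345:345+b.shape[1]]=b
cv2.imwrite("pics/z.png",o)
E
```

```text
25 [([414.0, 143.7], [24, 40, 19, 8, 72])] []
40 [([415.3, 134.7], [19, 21, 34, 27, 587]), ([423.2, 162.4], [35, 54, 18, 17, 213]), ([420.9, 230.2], [31, 118, 21, 25, 405])] [([182.5, 338.0], [21, 51, 24, 14, 149]), ([252.5, 350.4], [96, 65, 13, 10, 73]), ([281.3, 374.5], [119, 84, 27, 21, 325])]
```

View pics/z.png

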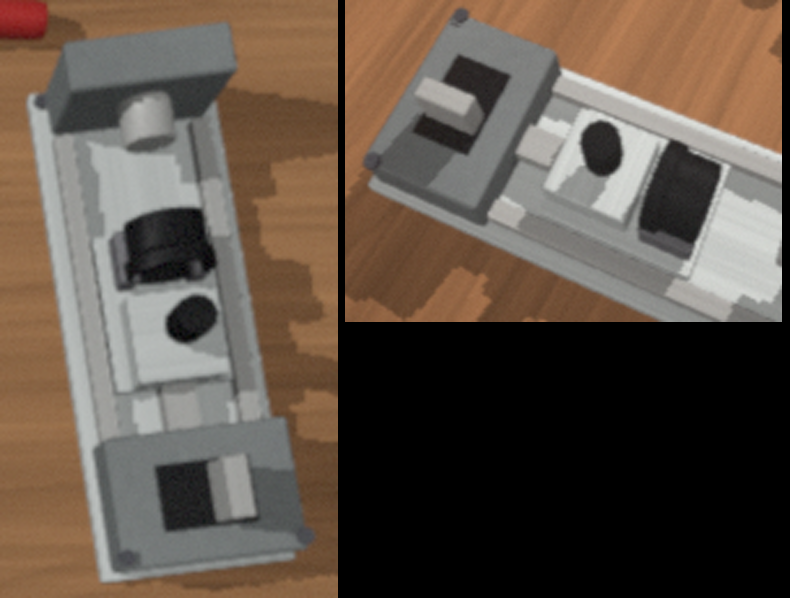

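Run:
```python
from h import *
np.set_printoptions(precision=4,suppress=True)
f=lambda x,y:(x/2.6+350,y/2.6+40)
K=tri(("top",(423.6,162.3)),("scene",(251.3,344.8)));print("knob",K, plane("top",(423.6,162.3),.074))
tab=plane("top",f(238,487),.087);print("tab",tab)
c=[plane("top",f(*p),.052) for p in((97,443),(287,420),(312,543),(115,572))]
for q in c:print(q)
def yaw(v):return np.degrees(np.arctan2(v[1],v[0]))
print("front yaw",yaw(c[0]-c[1])-90,"side",yaw(c[1]-c[2]),yaw(c[0]-c[3]),"rail L", yaw(plane("top",f(30,95),.01)-plane("top",f(102,580),.01)))
print("slot",[plane("top",f(*p),.052) for p in((155,467),(163,531))])
d=K-tab;print(yaw(d),np.linalg.norm(d[:2]))
```

```text
knob [ 0.5758 -0.1956  0.075 ] [ 0.5756 -0.1962  0.074 ]
tab [ 0.4749 -0.2137  0.087 ]
[ 0.5054 -0.1428  0.052 ]
[ 0.5176 -0.2558  0.052 ]
[ 0.4444 -0.2659  0.052 ]
[ 0.4288 -0.1502  0.052 ]
front yaw 6.165535178736178 side 7.880351791147005 5.520854968937987 rail L 6.110665899013657
slot [array([ 0.4905, -0.1765,  0.052 ]), array([ 0.4525, -0.1794,  0.052 ])]
10.175438521992408 0.10243664439863186
```

Emit:
{"op": "drive_tool", "data": {"deltas": "0 40 50 0 -0.05; 0 75 94 0 -0.1; 0 105 132 0 -0.15; 0 135 170 0 -0.2; 0 165 207 0 -0.25; 0 195 245 0 -0.283; 0 225 283 0 -0.283; 0 255 320 0 -0.283; 0 285 358 0 -0.283; 0 300 377 0 -0.283; 0 300 377 0 -0.283; 0 300 377 -40 -0.283"}}

```text
time_s: 1.3
position: [0.543, -0.2021, 0.1867]
tcp_rot: [[0.994, 0.111, 0.011], [0.111, -0.994, -0.007], [0.01, 0.008, -1.0]]
force: [1.0, -1.2, 0.5]
opening: 0.033
grasp_force: 0.0
```

Emit:
{"op": "drive_tool", "data": {"deltas": "0 0 0 0 0; 0 0 0 0 0; 0 0 0 -40 0; 0 0 0 -75 0; 0 0 0 -75 0; 0 0 0 -75 0"}}

```text
time_s: 1.9
position: [0.539, -0.2016, 0.1087]
tcp_rot: [[0.994, 0.108, 0.001], [0.108, -0.994, -0.001], [0.001, 0.001, -1.0]]
force: [0.4, 0.5, 0.6]
opening: 0.004
grasp_force: 0.0
```

Run:
```python
from h import *
a=imaging.capture("top")[:,:,::-1][40:270,350:480]
b=imaging.capture("scene")[:,:,::-1][230:420,140:330]
a=cv2.resize(a,None,fx=2.6,fy=2.6);b=cv2.resize(b,None,fx=2.3,fy=2.3)
o=np.zeros((598,790,3),np.uint8);o[:a.shape[0],:a.shape[1]]=a;o[:b.shape[0],345:345+b.shape[1]]=b
cv2.imwrite("pics/z1.png",o);print(bot.read_state()["position"])
```

```text
[ 0.54021647 -0.20198833  0.10996651]
```

View pics/z1.png

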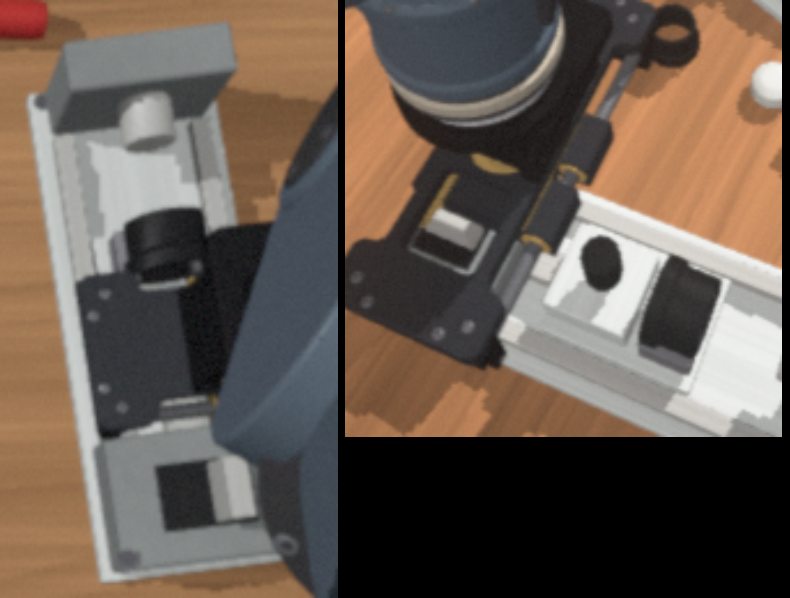

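The gripper sits over the gap between the lock box and the knob, laterally in line with the knob. I'll lower it and make the trial push.

Emit:
{"op": "drive_tool", "data": {"deltas": "0 0 0 -20 0; 0 0 0 -40 0; 0 0 0 -40 0; 0 0 0 -40 0; 0 5 0.5 -40 0; 0 10 1 -40 0; 0 13 1.4 -40 0; 0 16 1.7 -40 0; 0 18 2 -40 0; 0 20 2.2 -40 0; 0 20 2.2 -40 0"}}

```text
time_s: 3.1
position: [0.5586, -0.1982, 0.0674]
tcp_rot: [[0.994, 0.109, -0.0], [0.109, -0.994, 0.0], [-0.0, -0.001, -1.0]]
force: [-1.1, 0.0, -0.1]
opening: 0.007
grasp_force: 0.6
```

Emit:
{"op": "drive_tool", "data": {"deltas": "0 2 0.2 0 0; 0 4 0.4 0 0; 0 6 0.6 0 0; 0 8 0.9 0 0; 0 8 0.9 0 0"}}

```text
time_s: 3.6
position: [0.567, -0.1972, 0.0674]
tcp_rot: [[0.994, 0.109, 0.0], [0.109, -0.994, 0.0], [0.0, -0.0, -1.0]]
force: [-1.6, 1.0, 0.1]
opening: 0.005
grasp_force: 0.6
```

Emit:
{"op": "drive_tool", "data": {"deltas": "0 2 0.2 0 0; 0 4 0.4 0 0; 0 6 0.7 0 0; 0 8 0.9 0 0; 0 8 0.9 0 0"}}

```text
time_s: 4.1
position: [0.5751, -0.1965, 0.0675]
tcp_rot: [[0.994, 0.109, 0.0], [0.109, -0.994, 0.0], [0.0, -0.0, -1.0]]
force: [-2.4, 1.8, -0.3]
opening: 0.006
grasp_force: 0.7
```

Run:
```python
from h import *
s=imaging.capture("scene")[:,:,::-1]
for thr in(25,40,50): print(thr,blobs(s,(230,310,330,410),thr))
print(bot.read_state()["force"],bot.read_state()["position"])
```

```text
25 []
40 [([251.7, 321.0], [0, 0, 41, 26, 530]), ([294.7, 382.4], [54, 63, 23, 18, 173])]
50 [([247.0, 328.9], [0, 0, 42, 44, 1009]), ([268.5, 353.3], [33, 31, 10, 21, 107]), ([296.8, 376.0], [53, 46, 30, 35, 536])]
[-0.66562378  1.13734547 -0.4252107 ] [ 0.57509061 -0.19658677  0.06751325]
```

The coupling has moved about 18 mm with almost no resistance, so the sled runs free and I'll leave the lock alone.

Emit:
{"op": "drive_tool", "data": {"deltas": "0 4 0.4 0 0; 0 8 0.9 0 0; 0 12 1.3 0 0; 0 16 1.7 0 0; 0 20 2.2 0 0; 0 24 2.6 0 0; 0 28 3.1 0 0; 0 32 3.5 0 0; 0 36 3.9 0 0; 0 39 4.2 0 0; 0 41 4.5 0 0; 0 41 4.5 0 0"}}

```text
time_s: 5.35
position: [0.6163, -0.1922, 0.0676]
tcp_rot: [[0.994, 0.109, 0.001], [0.109, -0.994, -0.0], [0.001, 0.001, -1.0]]
force: [-1.1, 0.7, -0.6]
opening: 0.003
grasp_force: 0.6
```

Emit:
{"op": "drive_tool", "data": {"deltas": "0 2 0.2 0 0; 0 4 0.4 0 0; 0 5 0.5 0 0; 0 6 0.6 0 0; 0 6 0.6 0 0"}}

```text
time_s: 5.85
position: [0.622, -0.1916, 0.0676]
tcp_rot: [[0.994, 0.109, 0.001], [0.109, -0.994, -0.0], [0.001, 0.0, -1.0]]
force: [-1.3, 0.5, 0.0]
opening: 0.003
grasp_force: 0.8
```

Emit:
{"op": "drive_tool", "data": {"deltas": "0 1 0.1 0 0; 0 2 0.2 0 0; 0 3 0.3 0 0; 0 4 0.4 0 0; 0 4 0.4 0 0"}}

```text
time_s: 6.35
position: [0.6241, -0.1913, 0.0675]
tcp_rot: [[0.994, 0.109, -0.004], [0.109, -0.994, 0.0], [-0.004, -0.0, -1.0]]
force: [-6.0, -1.1, 2.3]
opening: 0.007
grasp_force: 3.0
```

The force has risen to 6 N at the expected home position, so the sled is against its end stop. I'll back off and lift.

Emit:
{"op": "drive_tool", "data": {"deltas": "0 -6 -0.7 0 0; 0 -16 -1.7 0 0; 0 -20 -2.2 0 0; 0 -20 -2.2 40 0; 0 -20 -2.2 80 0; 0 -20 -2.2 120 0; 0 -60 -2.2 160 0; 0 -110 -40 160 0; 0 -150 -70 160 0; 0 -180 -110 160 0; 0 -180 -110 160 0; 0 -180 -110 160 0"}}

```text
time_s: 7.55
position: [0.4443, -0.3034, 0.228]
tcp_rot: [[0.995, 0.104, 0.001], [0.104, -0.995, -0.002], [0.001, 0.002, -1.0]]
force: [-0.0, 1.4, 0.9]
opening: 0.005
grasp_force: 0.0
```

Run:
```python
from h import *
im=imaging.capture("top")[:,:,::-1]
cv2.imwrite("pics/end.png",im);print(bot.read_state()["position"],blobs(im,(380,60,460,250)))
```

```text
[ 0.44520235 -0.30211708  0.22789785] [([408.1, 91.7], [11, 16, 35, 31, 656]), ([415.8, 118.0], [27, 49, 18, 19, 219]), ([421.0, 230.1], [31, 158, 21, 25, 414])]
```

View pics/end.png

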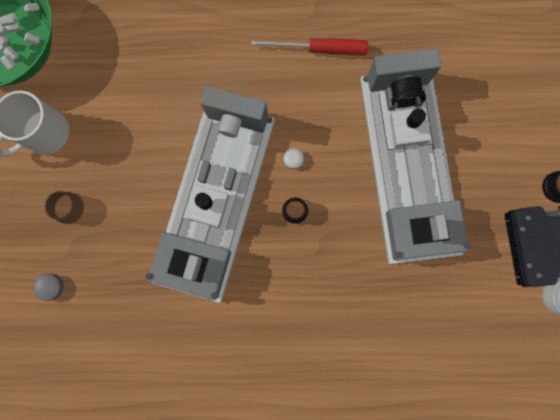

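The knob has moved from (423,162) to (416,118), about 69 mm. The coupling sits over the spigot at the end stop, and the tab and the spare sled are unmoved.

```bash
python3 -c "
from rig import bot
print(bot.hand_in())"
```

```text
the job is handed in; nothing more can be done
None
```

The loaded sled ran free on the first push, so I slid it about 69 mm home against its end stop, left the lock tab and spare sled alone, moved the arm clear, and handed the job in (no verdict was shown).

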